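# Get the blank reader cards out from between the desk things

## Robot

A 7-joint arm with a two-finger parallel gripper is mounted at the origin on a cart in front of the work surface, level with it; the furniture and walls round the work are solid. World frame = base frame: x ahead of the robot, y to its left, z up, the work surface at z = 0. Lengths are in m, angles in rad, forces in N, time in s.
With the tool pointing down it reaches from about 0.4 to 0.85 m from the base axis. Payload 4.5 kg.
Tool frame: the origin (TCP) lies midway between the tips of the shut fingers; the grasp point (between the pads) lies 19 mm behind it; z points along the fingers, y is the line along which they close (so a half turn about z gives the same grasp; the last joint's range is limited). The gripper opens to 88 mm and grips with 3 to 60 N. Pads are 18 mm wide; open, the fingers measure 123 mm over their backs; the gripper's body (75 mm by 187 mm) begins 45 mm behind the grasp point.
Start: joints at [1.182, 0.689, -0.195, 1.565, 0.157, 0.902, -0.215], TCP at [0.256, -0.57, 0.239] pointing down, gripper open.
Joint ranges: [-3.01, 3.01], [-0.46, 2.08], [-1.47, 1.51], [0.13, 2.56], [-1, 4.14], [0.04, 2.09], [-2.66, 2.66]. Speed limits (rad/s): [2.57, 2.57, 3.14, 3.14, 3.14, 3.14, 3.14].

## Interface

Orientations are given as a unit quaternion [x, y, z, w].
In Python, from plant import * gives the robot as it stands.
- The arm moves only by the tool send_rows, never from a script. Its argument "targets" is a list of rows, each a list of 2 entries, a list of its own where there are three numbers: the shift along the tool's x, y, z in units of 0.3 m (1.0 is 0.3 m), then the turn, a rotation vector about the tool's x, y, z in units of pi rad (1.0 is pi rad). A call has 1 to 12 rows; each row is the pose to reach, as a shift and turn from the pose commanded when the call began, along the tool's axes at that moment, turning the shorter way round; what a row does not reach only later rows make up. A row lasts 1/8 s, in which the tool goes at most 62.5 mm and 10.7 degrees, less where a joint would pass 70% of its speed; a pose out of reach is approached as far as the arm can. A call with a number of a shift or a turn outside -1 to 1 is refused whole. A call with a gripper value outside its range is refused whole. "fingers" is the opening, from 0 (shut) to 1 (fully open), set as the call begins (left out, the last holds). The fingers move at their own pace and stop on an object; "newtons" is the grip in N (left out, the last holds). Time passes only in rows, so rows that repeat a pose let the fingers close. It gives the time, the measured TCP pose, the force, the opening and the grip force at its end, in the units of the state.
- get_state(): the state, without advancing time (a new reading comes with each control period).
- snapshot(name): name is "scene" or "top" or "wrist"; returns a dict with "img" (400x640x3 uint8, blue, green, red), "fx", "fy", "cx", "cy" (pixels), "cam_to_world" (4x4, takes a point from camera to world coordinates); the wrist camera has in their place "T_tool_cam" (4x4, takes a point from camera to tool coordinates, whose origin is the TCP and whose axes are the flange's). Camera axes: x right, y down, z forward; pixel columns grow to the right and rows downward; lengths in m; the calibration is good to about 2 mm. A picture is of the moment at which its call begins: read the wrist's pose just before it. There is no depth.
- finish_job(): hands the job in; it is judged then, once.
The state is a dict: "clock": time; "q": joint angles; "qd": joint speeds; "joint_torque": joint torques, N m; "tool_pos": TCP position; "eef_rot": TCP orientation; "contact_force": force on the tool from outside, world axes, zero at the start; "moment": the same for the moment, N m; "opening": opening from 0.0 (shut) to 1.0 (fully open); "finger_force": force on a finger pad.
Only numpy, scipy, OpenCV 4.12 (cv2) and the standard library are available. Lean on these libraries where they do the work, as an engineer would, in place of code of your own. Each camera call takes 0.05 s, during which the arm holds its last target. There are 200 camera calls.

## Task

Get the block of blank reader cards out of the crowded wooden caddy: first clear the stapler, the date stamp and the glue stick into the black side tray, all three standing upright there together; then lay the cards flat in the middle of the small metal tray, squared with it. Finally put the stapler, the stamp and the glue stick back in the caddy where each one stood, upright and with the stapler and the stamp squared with the caddy, without knocking any of them over or disturbing the mouse, the calculator or the ink pad.

Things in the scene. Friction and masses are not known exactly. Their poses are not given: they have to be found in the camera images.
- caddy: Fixed shallow tray of light wood, 170 (x) x 180 (y) x 10 mm, walls 4 mm, floor top 4 mm above the desk. Origin: centre of its underside. Starts with the stapler in its +x row (its long side along the caddy's y), the cards in the middle row, and the stamp and glue stick side by side in the -x row, in either order; about 9 mm between rows.
- side_tray: Fixed shallow black tray with ribbed lining, 150 (x) x 200 (y) x 10 mm, walls 4 mm, floor top 4 mm above the desk; empty at the start. Origin: centre of its underside.
- card_tray: Fixed small metal tray with a grey lining, 130 (x) x 126 (y) x 10 mm, walls 4 mm, floor top 4 mm above the desk; empty at the start. Origin: centre of its underside. The cards shall lie with their x along this tray's x (either way round).
- reader_cards: Block of blank white reader cards lying flat, rigid, 56 (x) x 87 (y) x 18 (z) mm. Origin: centre of its underside. Grasp across its x (54 mm).
- stapler: Dark desk stapler standing on its base, 37 (x) x 150 (y) x 52 (z) mm, does not open; the base (up to 12 mm high) is 36 mm wide, the arm from 32 to 51 mm high is 26 mm wide and runs the whole length. Origin: centre of its underside. Grasp the arm across x, from above.
- date_stamp: Self-standing date stamp, 26 (x) x 51 (y) x 113 (z) mm: a metal frame 43 mm high on two feet, and above it a round brown handle, 26 mm across, from 57 to 113 mm high; the handle does not slide down. Origin: centre of its underside, under the handle.
- glue_stick: Glue stick standing on end, round, 27 mm across, 91 mm high, fixed cap. Origin: centre of its underside.
- mouse: Black computer mouse on the desk, 97 x 60 x 36 mm; leave it alone. Origin: centre of its underside.
- calculator: Pocket calculator lying on the desk near the robot, 112 x 68 x 13 mm; leave it alone. Origin: centre of its underside.
- stamp_pad: Ink pad tin, dark blue, shut, 73 x 110 x 16 mm, beyond the work; leave it alone. Origin: centre of its underside.

How it is judged:
On the way, in this order (a step that is already met when the one before it is completed fails the run):
1. stapler, date stamp and glue stick all stand upright and released in the side tray (x of stapler in the frame of side_tray between -0.066 and 0.066 m and y of stapler in the frame of side_tray between -0.085 and 0.085 m and z of stapler in the frame of side_tray between -0.001 and 0.009 m and angle between each of stapler, date_stamp, glue_stick's own z axis and vertical below 0.12 rad and x of date_stamp in the frame of side_tray between -0.066 and 0.066 m and y of date_stamp in the frame of side_tray between -0.085 and 0.085 m and z of date_stamp in the frame of side_tray between -0.001 and 0.009 m and x of glue_stick in the frame of side_tray between -0.066 and 0.066 m and y of glue_stick in the frame of side_tray between -0.085 and 0.085 m and z of glue_stick in the frame of side_tray between -0.001 and 0.009 m and contact force between each of stapler, date_stamp, glue_stick and the fingers below 0.05 N), for 0.2 s.
2. the reader cards lie in the card tray, released, while the three others still stand in the side tray (x of stapler in the frame of side_tray between -0.066 and 0.066 m and y of stapler in the frame of side_tray between -0.085 and 0.085 m and z of stapler in the frame of side_tray between -0.001 and 0.009 m and angle between each of stapler, date_stamp, glue_stick, reader_cards's own z axis and vertical below 0.12 rad and x of date_stamp in the frame of side_tray between -0.066 and 0.066 m and y of date_stamp in the frame of side_tray between -0.085 and 0.085 m and z of date_stamp in the frame of side_tray between -0.001 and 0.009 m and x of glue_stick in the frame of side_tray between -0.066 and 0.066 m and y of glue_stick in the frame of side_tray between -0.085 and 0.085 m and z of glue_stick in the frame of side_tray between -0.001 and 0.009 m and x of reader_cards in the frame of card_tray between -0.015 and 0.015 m and y of reader_cards in the frame of card_tray between -0.015 and 0.015 m and z of reader_cards in the frame of card_tray between -0.001 and 0.009 m and angle between the x axis of reader_cards and the x axis of card_tray, either way round below 0.25 rad and contact force between reader_cards and the fingers below 0.05 N), for 0.2 s.
At the end, for the whole second after the job is handed in: Cards flat in the metal tray, centre within 15 mm of its centre along each tray axis, squared within 0.25 rad; stapler, stamp and glue stick upright (0.12 rad), each within 15 mm of its starting place, stapler and stamp squared with the caddy within 0.25 rad; all at rest (x of reader_cards in the frame of card_tray between -0.015 and 0.015 m and y of reader_cards in the frame of card_tray between -0.015 and 0.015 m and z of reader_cards in the frame of card_tray between -0.001 and 0.009 m and angle between each of reader_cards, stapler, date_stamp, glue_stick's own z axis and vertical below 0.12 rad and angle between the x axis of reader_cards and the x axis of card_tray, either way round below 0.25 rad and distance of each of stapler, date_stamp, glue_stick from where it was at the start of the episode below 0.015 m and angle between the x axis of each of stapler, date_stamp and the x axis of caddy, either way round below 0.25 rad and linear speed of each of stapler, date_stamp, glue_stick, reader_cards below 0.04 m/s and angular speed of each of stapler, date_stamp, glue_stick, reader_cards below 1 rad/s); the robot touches nothing.
It fails at once if the stapler, date stamp or glue stick is knocked over (angle between any of stapler, date_stamp, glue_stick's own z axis and vertical above 0.6 rad).
It fails at once if the mouse, calculator or ink pad is moved more than 25 mm (distance of any of mouse, calculator, stamp_pad from where it was at the start of the episode above 0.025 m).
It also fails if it takes over 150 s, if anything falls off the work surface, if the arm or the gripper's body presses on something with over 40 N, if the wrist force passes 120 N, or if a joint passes its speed limit or range.

## Working session

There is one attempt and no reset: what is moved stays moved. The work goes in short steps, Python scripts to look and compute and a tool call to move; the robot and the scene stay as the last step left them, time stands still between calls to the robot, and variables do not carry over. Pictures are saved under pics/ and viewed, at most 15 in all, crops included, and the job is handed in when it is done.

Besides the shell and the picture viewer there is one more tool, called after ">>>" as a command line: name --argument value ..., lists and objects as JSON in quotes. send_rows: Moves the arm, as the interface text tells. Its arguments: {"type":"object","properties":{"targets":{"type":"array"},"fingers":{"type":"number"},"newtons":{"type":"number"}},"required":["targets"]}

```bash
ls; mkdir -p pics; python3 - <<'E'
from plant import *
import cv2, numpy as np
print(get_state())
for n in ("scene","top"):
    s=snapshot(n); cv2.imwrite(f"pics/{n}0.png",s["img"]); print(n,s["fx"],s["fy"],s["cx"],s["cy"],np.round(s["cam_to_world"],4).tolist())
E
```

```text
pics
{'clock': 0.0, 'q': array([ 1.18178029,  0.68999985, -0.19449608,  1.56632773,  0.15728494,
        0.90249172, -0.21508357]), 'qd': array([ 0.00184357,  0.00017134, -0.00041466,  0.00047108, -0.00049011,
        0.00034543, -0.00035764]), 'joint_torque': array([-4.14856268e-04, -5.27564514e+01, -1.26709800e+00, -1.53433031e+01,
       -5.26163320e-02,  6.54095915e-03,  1.70376165e-04]), 'tool_pos': array([ 0.25614924, -0.5694124 ,  0.23790402]), 'eef_rot': array([ 9.77728077e-01,  2.09873685e-01, -2.55828136e-04, -8.82621871e-04]), 'contact_force': array([-0.12801214, -0.34707405,  0.63662275]), 'moment': array([-0.0017493 ,  0.05685311, -0.03468915]), 'finger_force': 0.0, 'opening': 0.9997125477830003}
scene 482.576024415399 482.576024415399 329.99386823797744 204.26717307812046 [[-0.6587, -0.3561, 0.6628, -0.3535], [-0.7523, 0.327, -0.5719, 0.7838], [-0.0131, -0.8754, -0.4833, 0.7002], [0.0, 0.0, 0.0, 1.0]]
top 475.5133053735116 475.5133053735116 321.1539109795831 195.39151106982155 [[-0.1016, -0.9744, 0.2007, 0.2559], [-0.9948, 0.0999, -0.0189, 0.0096], [-0.0016, -0.2016, -0.9795, 1.5091], [0.0, 0.0, 0.0, 1.0]]
```

View pics/scene0.png

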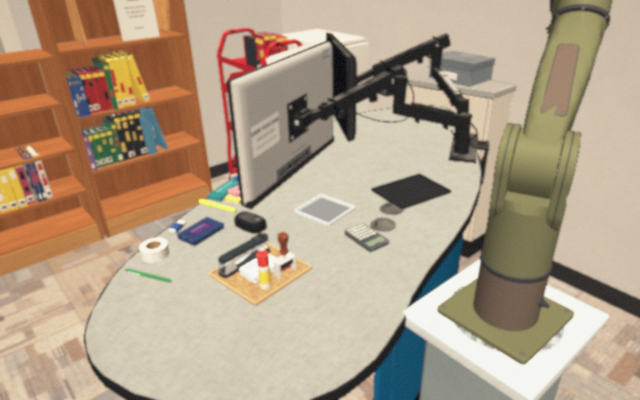

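View pics/top0.png

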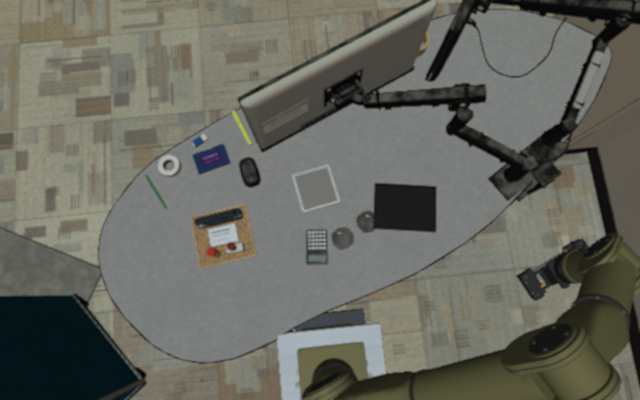

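Scene: in the top view the caddy is at about (224,236), with the stapler at (219,217), cards at (222,235), red glue stick at (212,252) and brown stamp at (232,247). The card tray is at (316,188), the side tray at (405,207), the calculator at (317,246) and the mouse at (250,171). A monitor and its arm stand behind the trays.

```bash
cat > h.py <<'E'
from plant import *
import cv2, numpy as np
from scipy.spatial.transform import Rotation as R
def cam(n):
    st=get_state(); s=snapshot(n)
    if n=="wrist":
        T=np.eye(4); T[:3,:3]=R.from_quat(st["eef_rot"]).as_matrix(); T[:3,3]=st["tool_pos"]
        s["T"]=T@s["T_tool_cam"]
    else: s["T"]=np.array(s["cam_to_world"])
    return s
def ray(s,u,v):
    d=s["T"][:3,:3]@np.array([(u-s["cx"])/s["fx"],(v-s["cy"])/s["fy"],1.]); return s["T"][:3,3],d/np.linalg.norm(d)
def onz(s,p,z):
    o,d=ray(s,*p); return o+d*(z-o[2])/d[2]
def proj(s,P):
    c=np.linalg.inv(s["T"])@np.append(P,1); return np.array([s["fx"]*c[0]/c[2]+s["cx"],s["fy"]*c[1]/c[2]+s["cy"]])
def tri(a,pa,b,pb):
    o1,d1=ray(a,*pa); o2,d2=ray(b,*pb)
    t=np.linalg.lstsq(np.c_[d1,-d2],o2-o1,rcond=None)[0]; p,q=o1+t[0]*d1,o2+t[1]*d2
    return (p+q)/2,np.linalg.norm(p-q)
def step(target,yaw,tilt0=None):
    """shift/turn in call units from the current pose to TCP target with tool y axis at world angle yaw (tool down)"""
    st=get_state(); r=R.from_quat(st["eef_rot"]); y=np.array([np.cos(yaw),np.sin(yaw),0])
    if (r.as_matrix()[:,1]@y)<0: y=-y
    z=np.array([0,0,-1.]); M=np.c_[np.cross(y,z),y,z]
    return np.round(r.inv().apply(np.array(target)-st["tool_pos"])/0.3,4), np.round((r.inv()*R.from_matrix(M)).as_rotvec()/np.pi,4)
def blobs(m,amin=30):
    m=m.astype(np.uint8)*255
    return sorted([c for c in cv2.findContours(m,cv2.RETR_EXTERNAL,cv2.CHAIN_APPROX_NONE)[0] if cv2.contourArea(c)>amin],key=cv2.contourArea,reverse=True)
E
python3 - <<'E'
from h import *
s=cam("top")
for n,p,z in [("caddy",(224,236),.0),("cards",(222,235),.02),("stapler",(219,217),.055),("glue",(211,251),.095),("stamp",(232,246),.117),("ctray",(316,188),.01),("stray",(405,207),.01),("calc",(317,246),.01),("mouse",(250,171),.03),("pad",(211,158),.016),("monitor corner L",(243,110),.1),("mon low",(258,148),.1),("mon",(340,95),.3),("monarm",(450,100),.4),("monbase",(525,175),.05),("elbow",(460,120),.3)]: print(n,np.round(onz(s,p,z),3))
x=s["img"][190:290,180:340]; cv2.imwrite("pics/c1.png",cv2.resize(x,None,fx=5,fy=5,interpolation=cv2.INTER_CUBIC)[:, :])
x=s["img"][140:270,180:450]; cv2.imwrite("pics/c1.png",cv2.resize(x,(800,385),interpolation=cv2.INTER_CUBIC))
print(np.degrees(R.from_quat(get_state()["eef_rot"]).as_euler("xyz")))
print(snapshot("wrist")["T_tool_cam"])
E
```

```text
caddy [0.465 0.302 0.   ]
cards [0.466 0.304 0.02 ]
stapler [0.518 0.303 0.055]
glue [0.411 0.324 0.095]
stamp [0.417 0.258 0.117]
ctray [ 0.589 -0.005  0.01 ]
stray [ 0.498 -0.283  0.01 ]
calc [0.403 0.01  0.01 ]
mouse [0.662 0.2   0.03 ]
pad [0.722 0.325 0.016]
monitor corner L [0.842 0.199 0.1  ]
mon low [0.713 0.161 0.1  ]
mon [ 0.775 -0.093  0.3  ]
monarm [ 0.691 -0.355  0.4  ]
monbase [ 0.555 -0.666  0.05 ]
elbow [ 0.671 -0.405  0.3  ]
[-1.79923132e+02  5.27261858e-03  2.42309366e+01]
[[-1.77939552e-05 -9.66524566e-01 -2.56574088e-01  6.57748743e-02]
 [ 9.99999991e-01 -5.13572369e-05  1.24112596e-04 -1.54300936e-03]
 [-1.33134809e-04 -2.56574083e-01  9.66524558e-01 -1.46443810e-01]
 [ 0.00000000e+00  0.00000000e+00  0.00000000e+00  1.00000000e+00]]
```

View pics/c1.png

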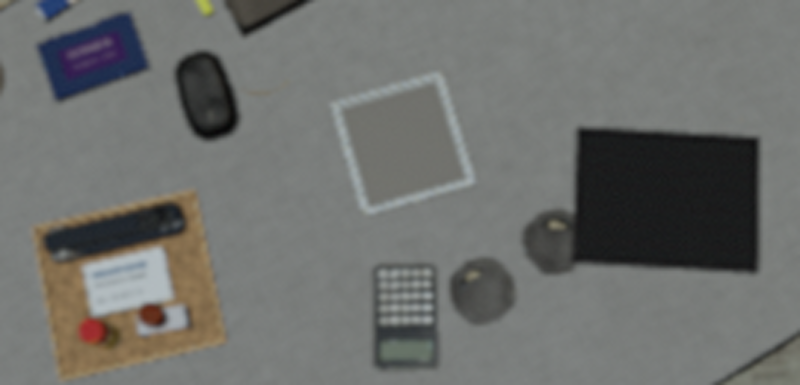

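The crop shows the rows clearly: stapler on the +x side, cards in the middle, glue stick (red top) on the +y side and stamp on the -y side. All the yaws are small. I'll move the wrist over the side tray first and look from there.

>>> send_rows --targets '[[[0.4,-0.25,-0.1],[0,0,-0.1]],[[0.8,-0.5,-0.2],[0,0,-0.2]],[[0.9,-0.6,-0.2],[0,0,-0.366]],[[0.9,-0.6,-0.2],[0,0,-0.366]],[[0.9,-0.6,-0.2],[0,0,-0.366]],[[0.9,-0.6,-0.2],[0,0,-0.366]],[[0.9,-0.6,-0.2],[0,0,-0.366]],[[0.9,-0.6,-0.2],[0,0,-0.366]],[[0.9,-0.6,-0.2],[0,0,-0.366]]]' --fingers 1

```text
clock: 1.32
tool_pos: [0.4277, -0.2965, 0.2983]
eef_rot: [0.708, 0.706, -0.001, -0.0]
contact_force: [-1.5, -0.4, -0.1]
opening: 0.997
finger_force: 0.0
```

```bash
python3 - <<'E'
from h import *
s=cam("wrist"); cv2.imwrite("pics/w1.png",s["img"]); np.save("s_side.npy",s,allow_pickle=True)
print(s["fx"],get_state()["q"],step((0.45,0.30,0.30),0))
E
```

```text
294.69345515096035 [ 0.86060781  0.51345659 -0.54214011  1.78800173  0.32243109  0.92987062
  0.17803455] (array([ 1.9877,  0.0694, -0.006 ]), array([-0.0003,  0.0001, -0.0006]))
```

View pics/w1.png

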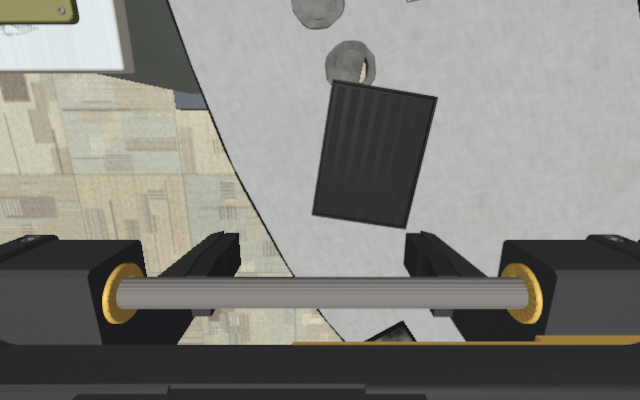

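The wrist view has the whole side tray in frame, with corners at about (333,81), (436,97), (406,228) and (313,214). Next I'll take the same kind of view of the card tray and the caddy.

>>> send_rows --targets '[[[0.2,0.1,0],[0,0,0]],[[0.4,0.2,0],[0,0,0]],[[0.6,0.3,0],[0,0,0]],[[0.7,0.3,0],[0,0,0]],[[0.7,0.3,0],[0,0,0]],[[0.7,0.3,0],[0,0,0]]]'

```text
clock: 2.12
tool_pos: [0.5181, -0.0864, 0.2985]
eef_rot: [0.707, 0.707, -0.001, 0.0]
contact_force: [0.1, -0.1, 0.8]
opening: 1.002
finger_force: 0.0
```

```bash
python3 - <<'E'
from h import *
s=cam("wrist"); cv2.imwrite("pics/w2.png",s["img"]); np.save("s_card.npy",s,allow_pickle=True)
print(np.round(get_state()["q"],2),get_state()["tool_pos"])
E
```

```text
[ 0.42  0.52 -0.54  1.77  0.32  0.94 -0.26] [ 0.51801763 -0.08699053  0.29842611]
```

>>> send_rows --targets '[[[0.2,0,0],[0,0,0]],[[0.4,-0.1,0],[0,0,0]],[[0.6,-0.1,0],[0,0,0]],[[0.8,-0.2,0],[0,0,0]],[[0.95,-0.2,0],[0,0,0]],[[0.95,-0.2,0],[0,0,0]],[[0.95,-0.2,0],[0,0,0]]]'

```text
clock: 3.05
tool_pos: [0.4586, 0.1979, 0.2984]
eef_rot: [0.708, 0.707, -0.001, 0.001]
contact_force: [0.7, -0.3, 0.1]
opening: 1.002
finger_force: 0.0
```

```bash
python3 - <<'E'
from h import *
s=cam("wrist"); cv2.imwrite("pics/w3.png",s["img"]); np.save("s_cad.npy",s,allow_pickle=True)
print(np.round(get_state()["q"],2),get_state()["tool_pos"])
a=np.load("s_card.npy",allow_pickle=True).item()["img"]
cv2.imwrite("pics/w23.png",np.hstack([a[:260,180:580],s["img"][:260,180:580]]))
E
```

```text
[-0.14  0.48 -0.55  1.85  0.32  0.9  -0.84] [0.45868977 0.19741438 0.29841324]
```

View pics/w23.png

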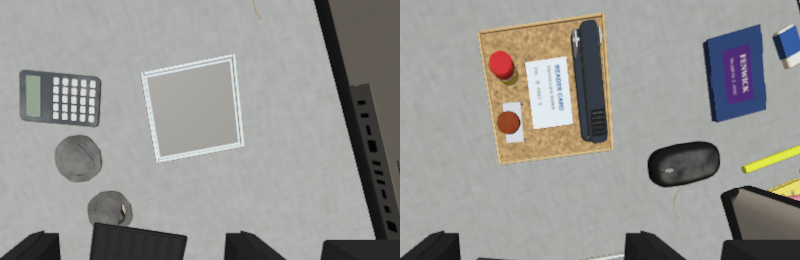

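The card tray (left half) has corners at about (142,73), (235,55), (244,145) and (157,160). The caddy (right half) shows the stapler at (590,82), cards at (549,93), the glue cap at (501,65) and the stamp handle at (508,122). I'll take a second wrist position to triangulate heights.

>>> send_rows --targets '[[[0.0,-0.2,0],[0,0,0]],[[0.1,-0.4,0],[0,0,0]],[[0.1,-0.4,0],[0,0,0]],[[0.1,-0.4,0],[0,0,0]]]'

```text
clock: 3.6
tool_pos: [0.339, 0.2286, 0.2988]
eef_rot: [0.707, 0.707, 0.0, 0.001]
contact_force: [0.6, 0.3, -0.1]
opening: 0.998
finger_force: 0.0
```

```bash
cat > meas.py <<'E'
from h import *
def rect(s,m,z,name,k=5):
    c=blobs(cv2.morphologyEx(m.astype(np.uint8),cv2.MORPH_CLOSE,np.ones((k,k)))>0)[0][:,0,:]
    P=np.array([onz(s,p,z)[:2] for p in c])
    (cx,cy),(w,h),a=cv2.minAreaRect((P*1000).astype(np.float32))
    print(name,"c",np.round([cx,cy],1),"size",round(w,1),round(h,1),"ang",round(a,1)); return c
def mask(s,f,vmax=228):
    im=s["img"].astype(int); m=f(im[...,0],im[...,1],im[...,2]); m[vmax:]=0; return m
wood=lambda b,g,r:(r-b>40)&(r>120)
red=lambda b,g,r:(r-g>110)
brown=lambda b,g,r:(r-g>40)&(r<170)&(g<80)&(b<70)
E
python3 - <<'E'
from meas import *
s2=cam("wrist"); np.save("s_cad2.npy",s2,allow_pickle=True); cv2.imwrite("pics/w4.png",s2["img"])
s1=np.load("s_cad.npy",allow_pickle=True).item(); sc=np.load("s_card.npy",allow_pickle=True).item(); ss=np.load("s_side.npy",allow_pickle=True).item()
t=cam("top")
for s in (s1,s2): rect(s,mask(s,wood),.01,"caddy",9)
cen={}
for n,f in (("glue",red),("stamp",brown)):
    c=[]
    for s in (s1,s2):
        b=blobs(mask(s,f))[0]; c.append(cv2.minEnclosingCircle(b)); print(n,c[-1],cv2.contourArea(b),b[:,0].min(0),b[:,0].max(0))
    print(n,tri(s1,c[0][0],s2,c[1][0]))
m=mask(sc,lambda b,g,r:(np.minimum(np.minimum(r,g),b)>200))
bl=[(cv2.boundingRect(b),cv2.contourArea(b)) for b in blobs(m,200)]; print("card tray white",bl)
rect(sc,m,.01,"card tray")
m=mask(ss,lambda b,g,r:(np.maximum(np.maximum(r,g),b)<70)); m[:75]=0; m[:,:300]=0;m[:,450:]=0
rect(ss,m,.01,"side tray")
x=np.hstack([s["img"][0:200,300:500] for s in (s1,)]+[s2["img"][0:200,400:600]])
cv2.imwrite("pics/c2.png",cv2.resize(x,None,fx=2,fy=2,interpolation=cv2.INTER_CUBIC))
E
```

```text
caddy c [466.8 303.3] size 169.7 179.5 ang 7.2
caddy c [466.5 303.5] size 169.9 179.4 ang 7.4
glue ((280.4545593261719, 62.90909194946289), 12.400106430053711) 419.0 [269  51] [291  75]
glue ((387.0, 93.0), 12.206655502319336) 384.0 [376  81] [397 104]
glue (array([0.4124991 , 0.32730832, 0.09176152]), np.float64(0.00040233957438811887))
stamp ((288.0, 122.0), 11.31380844116211) 348.5 [278 112] [299 133]
stamp ((392.0, 148.5), 13.463011741638184) 392.5 [379 140] [405 161]
stamp (array([0.41991625, 0.26509467, 0.0994409 ]), np.float64(0.0011702484992782967))
card tray white [((0, 0, 88, 212), 8557.5), ((321, 54, 103, 108), 7638.5)]
card tray c [88.6 -9.8] size 285.9 135.8 ang 89.8
side tray c [ 499.4 -281.5] size 198.1 147.7 ang 80.8
```

View pics/c2.png

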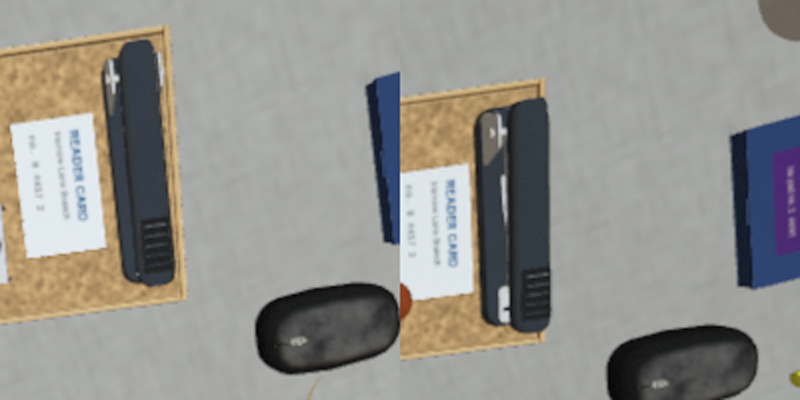

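The caddy fits cleanly at (466.7, 303.4) mm with a yaw of about +7.3°. The stapler arm runs from crop (137,40) to (155,285) in view 1, and from (529,99) to (530,331) in view 2. Next I'll triangulate the stapler and cards and isolate the card tray.

```bash
python3 - <<'E'
from meas import *
L=lambda n:np.load(n,allow_pickle=True).item()
s1,s2,sc,ss=L("s_cad.npy"),L("s_cad2.npy"),L("s_card.npy"),L("s_side.npy")
a=tri(s1,(368.5,20),s2,(464.5,49.5)); b=tri(s1,(377.5,142.5),s2,(465,165.5)); print("stapler ends",a,b)
C=np.array([.4667,.3034]);th=np.radians(7.3);Rc=np.array([[np.cos(th),-np.sin(th)],[np.sin(th),np.cos(th)]])
m=(a[0]+b[0])/2; d=a[0]-b[0]; print("mid",m,"len",np.linalg.norm(d),"dir",np.degrees(np.arctan2(d[1],d[0])),"in caddy",(m[:2]-C)@Rc)
w=lambda b,g,r:(np.minimum(np.minimum(r,g),b)>185)
for s,u0,u1 in ((s1,303,355),(s2,400,460)):
    k=mask(s,lambda b,g,r:(b>150)&(r-b<20)); k[:,:u0]=0;k[:,u1:]=0;
    k[:50]=0;k[170:]=0
    c=rect(s,k,.022,"cards",7); print(c.min(0),c.max(0)); 
    bx=cv2.minAreaRect(c); s["cc"]=bx[0]
print("cards tri",tri(s1,s1["cc"],s2,s2["cc"]))
m=mask(sc,w); m[:,:310]=0; m[:,435:]=0; c=rect(sc,m,.01,"card tray",3)
t=cam("top"); im=t["img"].astype(int); k=np.zeros(im.shape[:2],bool); k[155:220,280:350]=im[155:220,280:350].min(2)>150
c2=rect(t,k,.01,"ctray top",3)
print("ctray tri z",tri(sc,cv2.minAreaRect(c)[0],t,cv2.minAreaRect(c2)[0]))
k[:]=False;k[175:240,365:445]=im[175:240,365:445].max(2)<60; c3=rect(t,k,.01,"stray top",3)
m=mask(ss,lambda b,g,r:(np.maximum(np.maximum(r,g),b)<90)); m[:70]=0; m[:,:300]=0;m[:,450:]=0
c=rect(ss,m,.01,"side tray",3); print(tri(ss,cv2.minAreaRect(c)[0],t,cv2.minAreaRect(c3)[0]), c.min(0),c.max(0))
# stamp top circle at z .117 / frame
for s in (s1,s2):
    q=blobs(mask(s,brown))[0][:,0,:]; P=np.array([onz(s,p,.117)[:2] for p in q]); print("stamp brown at .117",P.min(0),P.max(0)); P=np.array([onz(s,p,.095)[:2] for p in blobs(mask(s,red))[0][:,0,:]]); print("glue red at .095",P.min(0),P.max(0), s["T"][:3,3])
E
```

```text
stapler ends (array([0.51388476, 0.38171914, 0.04860588]), np.float64(0.0009967378185508364)) (array([0.53150229, 0.23838572, 0.04958838]), np.float64(0.0004771578720528318))
mid [0.52269352 0.31005243 0.04909713] len 0.14441541853342613 dir 97.00724483364202 in caddy [ 0.05638495 -0.00051628]
cards c [467.9 301.7] size 55.8 86.7 ang 7.3
[305  57] [352 128]
cards c [470.3 302.3] size 50.4 86.5 ang 7.2
[400  82] [436 149]
cards tri (array([0.46816789, 0.30305084, 0.0292866 ]), np.float64(0.0014144311095053849))
card tray c [590.7  -3.7] size 130.5 126.5 ang 10.6
ctray top c [592.2 -16.8] size 128.9 99.2 ang 10.6
ctray tri z (array([ 0.56200173, -0.01071932,  0.16234714]), np.float64(0.011433019594353762))
stray top c [ 499.5 -275.5] size 207.5 145.1 ang 80.8
side tray c [ 499.1 -281.5] size 198.6 148.7 ang 80.9
(array([ 0.49747301, -0.27311589,  0.03287629]), np.float64(0.005220015769934815)) [312  79] [437 227]
stamp brown at .117 [0.4108188  0.25301664] [0.43360663 0.27486708]
glue red at .095 [0.40034886 0.3146498 ] [0.42457084 0.33880282] [0.45833333 0.26513278 0.44473807]
stamp brown at .117 [0.40140418 0.25342624] [0.43050487 0.27638297]
glue red at .095 [0.39928068 0.3150775 ] [0.42318889 0.33939908] [0.33849848 0.29569101 0.44523764]
```

Measurements agree with the nominal sizes: the card tray is at (590.7, -3.7) mm with yaw +10.6°, and the side tray at (499.2, -281.5) mm with yaw -9.1°. The gripper body would hit the tall items if it went to the stapler first. So the order is stamp, glue stick, stapler out, and the reverse on the way back. I'll start with the stamp.

```bash
python3 - <<'E'
from h import *
print(step((.4205,.2648,.18),np.radians(7.3)))
E
```

```text
(array([0.1209, 0.2698, 0.3952]), array([ 0.0001,  0.0001, -0.0412]))
```

>>> send_rows --targets '[[[0.06,0.14,0],[0,0,-0.02]],[[0.121,0.27,0.1],[0,0,-0.041]],[[0.121,0.27,0.25],[0,0,-0.041]],[[0.121,0.27,0.395],[0,0,-0.041]],[[0.121,0.27,0.395],[0,0,-0.041]],[[0.121,0.27,0.395],[0,0,-0.041]]]'

```text
clock: 4.5
tool_pos: [0.4199, 0.2665, 0.1812]
eef_rot: [0.66, 0.751, 0.001, 0.0]
contact_force: [0.5, 0.4, -0.2]
opening: 0.997
finger_force: 0.0
```

```bash
python3 - <<'E'
from h import *
print(get_state()["tool_pos"],step((.4205,.2648,.066),np.radians(7.3)))
s=cam("wrist"); cv2.imwrite("pics/w5.png",s["img"])
E
```

```text
[0.41989599 0.26647854 0.18119772] (array([-0.0061,  0.0007,  0.384 ]), array([ 0.0005, -0.0002,  0.0007]))
```

View pics/w5.png

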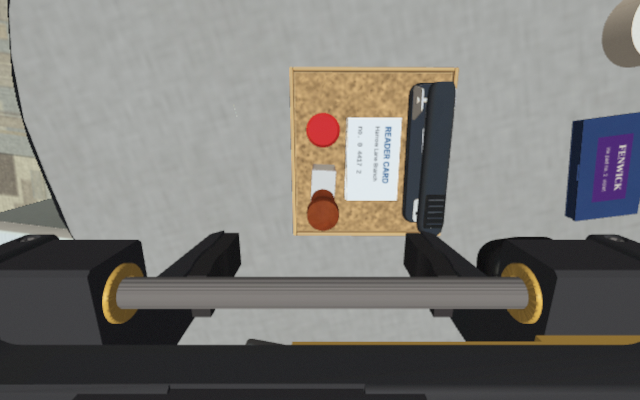

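The gripper is square with the caddy. The stamp handle at (323,212) is centred between the fingers. Descend and grip.

>>> send_rows --targets '[[[-0.006,0,0.12],[0,0,0]],[[-0.006,0,0.22],[0,0,0]],[[-0.006,0,0.3],[0,0,0]],[[-0.006,0,0.36],[0,0,0]],[[-0.006,0,0.384],[0,0,0]],[[-0.006,0,0.384],[0,0,0]]]'

```text
clock: 5.3
tool_pos: [0.4198, 0.2649, 0.0658]
eef_rot: [0.66, 0.752, 0.001, 0.0]
contact_force: [-0.3, -0.9, 0.3]
opening: 0.998
finger_force: 0.0
```

>>> send_rows --targets '[[[0,0,0],[0,0,0]],[[0,0,0],[0,0,0]],[[0,0,0],[0,0,0]],[[0,0,0],[0,0,0]],[[0,0,0],[0,0,0]],[[0,0,0],[0,0,0]],[[0,0,0],[0,0,0]],[[0,0,0],[0,0,0]]]' --fingers 0 --newtons 20

```text
clock: 6.3
tool_pos: [0.4192, 0.2645, 0.065]
eef_rot: [0.659, 0.752, 0.0, 0.0]
contact_force: [-0.7, -0.5, -0.0]
opening: 0.267
finger_force: 20.0
```

>>> send_rows --targets '[[[0,0,-0.08],[0,0,0]],[[0,0,-0.2],[0,0,0]],[[0,0,-0.33],[0,0,0]],[[-0.05,0,-0.45],[0,0,0]],[[-0.15,0,-0.45],[0,0,0]],[[-0.28,0,-0.45],[0,0,0]],[[-0.42,0,-0.45],[0,0,0]],[[-0.56,0,-0.45],[0,0,0]],[[-0.7,0,-0.45],[0,0,0]],[[-0.82,-0.01,-0.45],[0,0,0]],[[-0.92,-0.02,-0.45],[0,0,0]],[[-0.97,-0.02,-0.45],[0,0,0]]]'

```text
clock: 7.8
tool_pos: [0.4504, -0.0267, 0.1998]
eef_rot: [0.66, 0.751, -0.001, -0.0]
contact_force: [0.6, 0.4, -0.1]
opening: 0.267
finger_force: 19.9
```

```bash
python3 - <<'E'
from h import *
print(get_state()["tool_pos"],get_state()["opening"],step((.470,-.211,.066),np.radians(-9.1)))
E
```

```text
[ 0.45044206 -0.02666022  0.19977553] 0.26727995850167413 (array([-0.6175, -0.0134,  0.4463]), array([-0.0003,  0.0003,  0.0914]))
```

>>> send_rows --targets '[[[-0.1,0,0],[0,0,0.02]],[[-0.22,-0.003,0],[0,0,0.04]],[[-0.35,-0.006,0],[0,0,0.06]],[[-0.48,-0.01,0],[0,0,0.08]],[[-0.58,-0.013,0.05],[0,0,0.091]],[[-0.617,-0.013,0.14],[0,0,0.091]],[[-0.617,-0.013,0.24],[0,0,0.091]],[[-0.617,-0.013,0.33],[0,0,0.091]],[[-0.617,-0.013,0.39],[0,0,0.091]],[[-0.617,-0.013,0.42],[0,0,0.091]],[[-0.617,-0.013,0.42],[0,0,0.091]]]'

```text
clock: 9.18
tool_pos: [0.4711, -0.2083, 0.0733]
eef_rot: [0.759, 0.651, -0.0, -0.001]
contact_force: [0.0, -0.4, -1.7]
opening: 0.263
finger_force: 19.9
```

```bash
python3 - <<'E'
from h import *
print(get_state()["tool_pos"],get_state()["contact_force"],step((.470,-.211,.066),np.radians(-9.1)))
E
```

```text
[ 0.47105279 -0.20825045  0.07328568] [ 0.04190887 -0.36551109 -1.66284287] (array([-0.0096, -0.002 ,  0.0243]), array([-0.0004, -0.0002,  0.0015]))
```

>>> send_rows --targets '[[[-0.008,0,0.012],[0,0,0]],[[-0.008,0,0.022],[0,0,0]],[[-0.008,0,0.025],[0,0,0]],[[-0.008,0,0.025],[0,0,0]]]'

```text
clock: 9.68
tool_pos: [0.4709, -0.2113, 0.0667]
eef_rot: [0.76, 0.65, 0.0, 0.0]
contact_force: [-0.6, 0.2, -1.2]
opening: 0.267
finger_force: 19.9
```

>>> send_rows --targets '[[[0,0,0],[0,0,0]],[[0,0,0],[0,0,0]],[[0,0,0],[0,0,0]],[[0,0,0],[0,0,0]],[[0,0,-0.08],[0,0,0]],[[0,0,-0.2],[0,0,0]],[[0,0,-0.35],[0,0,0]],[[0,0,-0.5],[0,0,0]],[[0.1,0,-0.6],[0,0,0]],[[0.2,0,-0.6],[0,0,0]],[[0.2,0,-0.6],[0,0,0]]]' --fingers 1

```text
clock: 11.05
tool_pos: [0.4806, -0.1496, 0.2472]
eef_rot: [0.758, 0.652, 0.001, 0.0]
contact_force: [0.9, 0.5, -0.6]
opening: 1.001
finger_force: 0.0
```

```bash
python3 - <<'E'
from h import *
s=cam("top"); cv2.imwrite("pics/t2.png",cv2.resize(s["img"][130:270,180:460],(800,400)))
b=[c for c in blobs((s["img"][...,2].astype(int)-s["img"][...,1]>30)&(s["img"][...,2]<170),4)]
for c in b:
    p=c[:,0].mean(0)
    if 365<p[0]<445 and 170<p[1]<240: print(p,onz(s,p,.1))
print(step((.4125,.3273,.056),np.radians(7.3)),get_state()["tool_pos"])
E
```

```text
[386.75   212.9375] [ 0.47109573 -0.20806397  0.1       ]
(array([ 1.5436, -0.4659,  0.6346]), array([-0.0001,  0.0002, -0.0893])) [ 0.47998262 -0.15159491  0.24660421]
```

View pics/t2.png

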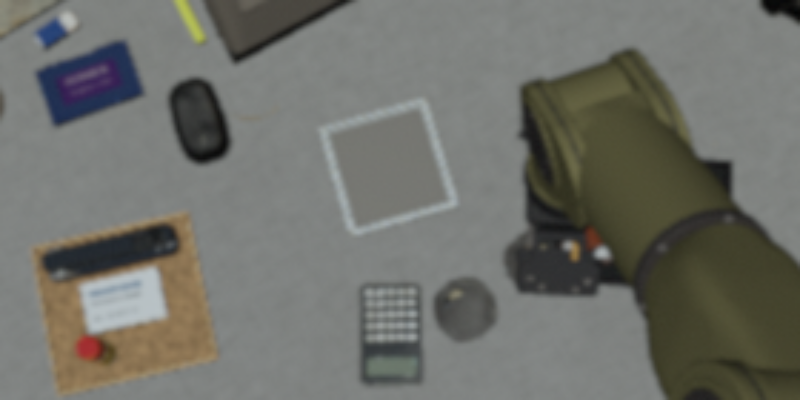

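The top view shows the stamp's brown handle upright in the side tray near (595,240), partly under the arm. The caddy is otherwise unchanged. Next is the glue stick.

>>> send_rows --targets '[[[0.1,-0.03,0],[0,0,-0.02]],[[0.25,-0.075,0],[0,0,-0.04]],[[0.43,-0.13,0],[0,0,-0.07]],[[0.6,-0.18,0],[0,0,-0.089]],[[0.8,-0.24,0],[0,0,-0.089]],[[0.92,-0.28,0],[0,0,-0.089]],[[1.0,-0.3,0],[0,0,-0.089]],[[1.0,-0.3,0],[0,0,-0.089]]]'

```text
clock: 12.1
tool_pos: [0.4377, 0.1589, 0.2462]
eef_rot: [0.661, 0.75, -0.0, -0.0]
contact_force: [-0.9, -0.0, 0.3]
opening: 1.004
finger_force: 0.0
```

```bash
python3 - <<'E'
from h import *
print(step((.4125,.3273,.056),np.radians(7.3)),get_state()["tool_pos"])
E
```

```text
(array([ 0.5674, -0.0124,  0.6339]), array([-0.0001, -0.    , -0.0003])) [0.4377103  0.15890174 0.24616312]
```

>>> send_rows --targets '[[[0.15,0,0],[0,0,0]],[[0.32,-0.005,0],[0,0,0]],[[0.48,-0.01,0.05],[0,0,0]],[[0.56,-0.012,0.15],[0,0,0]],[[0.567,-0.012,0.27],[0,0,0]],[[0.567,-0.012,0.39],[0,0,0]],[[0.567,-0.012,0.5],[0,0,0]],[[0.567,-0.012,0.58],[0,0,0]],[[0.567,-0.012,0.62],[0,0,0]],[[0.567,-0.012,0.634],[0,0,0]],[[0.567,-0.012,0.634],[0,0,0]]]'

```text
clock: 13.48
tool_pos: [0.4136, 0.3264, 0.0567]
eef_rot: [0.662, 0.749, 0.0, 0.0]
contact_force: [1.1, -0.4, 0.5]
opening: 0.999
finger_force: 0.0
```

>>> send_rows --targets '[[[0,0,0],[0,0,0]],[[0,0,0],[0,0,0]],[[0,0,0],[0,0,0]],[[0,0,0],[0,0,0]],[[0,0,0],[0,0,0]],[[0,0,0],[0,0,0]],[[0,0,0],[0,0,0]],[[0,0,0],[0,0,0]]]' --fingers 0 --newtons 20

```text
clock: 14.48
tool_pos: [0.4129, 0.3267, 0.0563]
eef_rot: [0.662, 0.75, -0.0, 0.0]
contact_force: [-0.2, 0.4, -0.5]
opening: 0.302
finger_force: 20.0
```

>>> send_rows --targets '[[[0,0,-0.08],[0,0,0]],[[0,0,-0.2],[0,0,0]],[[0,0,-0.33],[0,0,0]],[[-0.05,0,-0.45],[0,0,0]],[[-0.15,0,-0.5],[0,0,0]],[[-0.28,0,-0.5],[0,0,0]],[[-0.42,0,-0.5],[0,0,0]],[[-0.56,0,-0.5],[0,0,0]],[[-0.7,0,-0.5],[0,0,0]],[[-0.82,0,-0.5],[0,0,0]],[[-0.95,0,-0.5],[0,0,0]],[[-1,0,-0.5],[0,0,0]]]'

```text
clock: 15.98
tool_pos: [0.4499, 0.0266, 0.2061]
eef_rot: [0.663, 0.749, -0.001, 0.0]
contact_force: [0.7, 0.1, -0.4]
opening: 0.302
finger_force: 20.0
```

```bash
python3 - <<'E'
from h import *
print(step((.4494,-.3394,.056),np.radians(-9.1)),get_state()["tool_pos"])
E
```

```text
(array([-1.2103, -0.1484,  0.5018]), array([-0.0002,  0.0004,  0.089 ])) [0.44994073 0.02659314 0.20610732]
```

>>> send_rows --targets '[[[-0.1,-0.012,0],[0,0,0.02]],[[-0.22,-0.027,0],[0,0,0.04]],[[-0.36,-0.044,0],[0,0,0.06]],[[-0.5,-0.06,0],[0,0,0.08]],[[-0.64,-0.08,0],[0,0,0.089]],[[-0.78,-0.096,0],[0,0,0.089]],[[-0.9,-0.11,0],[0,0,0.089]],[[-0.97,-0.12,0],[0,0,0.089]],[[-1,-0.123,0],[0,0,0.089]]]'

```text
clock: 17.1
tool_pos: [0.451, -0.2736, 0.2062]
eef_rot: [0.76, 0.65, 0.0, -0.0]
contact_force: [-0.2, -0.2, 0.6]
opening: 0.302
finger_force: 20.0
```

```bash
python3 - <<'E'
from h import *
print(step((.4494,-.3394,.0565),np.radians(-9.1)),get_state()["tool_pos"])
E
```

```text
(array([-0.2177,  0.0285,  0.4989]), array([ 0.0001, -0.0001,  0.0009])) [ 0.45103576 -0.27360226  0.20619629]
```

>>> send_rows --targets '[[[-0.1,0.014,0],[0,0,0]],[[-0.2,0.028,0],[0,0,0]],[[-0.218,0.028,0.05],[0,0,0]],[[-0.218,0.028,0.17],[0,0,0]],[[-0.218,0.028,0.29],[0,0,0]],[[-0.218,0.028,0.39],[0,0,0]],[[-0.218,0.028,0.46],[0,0,0]],[[-0.218,0.028,0.485],[0,0,0]],[[-0.218,0.028,0.499],[0,0,0]],[[-0.218,0.028,0.499],[0,0,0]]]'

```text
clock: 18.35
tool_pos: [0.4494, -0.3388, 0.0571]
eef_rot: [0.76, 0.65, 0.0, 0.0]
contact_force: [0.2, 0.4, -0.5]
opening: 0.3
finger_force: 20.0
```

>>> send_rows --targets '[[[0,0,0],[0,0,0]],[[0,0,0],[0,0,0]],[[0,0,0],[0,0,0]],[[0,0,0],[0,0,0]],[[0,0,-0.08],[0,0,0]],[[0,0,-0.2],[0,0,0]],[[0,0,-0.35],[0,0,0]],[[0,0,-0.5],[0,0,0]],[[0.1,0,-0.6],[0,0,0]],[[0.2,0,-0.6],[0,0,0]],[[0.2,0,-0.6],[0,0,0]]]' --fingers 1

```text
clock: 19.73
tool_pos: [0.4589, -0.2775, 0.2374]
eef_rot: [0.758, 0.652, 0.001, 0.0]
contact_force: [-0.2, -0.1, -0.3]
opening: 1.0
finger_force: 0.0
```

```bash
python3 - <<'E'
from h import *
print(step((.5227,.3101,.028),np.radians(7.2)),get_state()["tool_pos"])
E
```

```text
(array([ 1.9682, -0.0843,  0.6989]), array([ 0.0003, -0.0001, -0.0879])) [ 0.45890662 -0.27754025  0.23738512]
```

>>> send_rows --targets '[[[0.1,-0.005,0],[0,0,-0.02]],[[0.25,-0.01,0],[0,0,-0.04]],[[0.4,-0.02,0],[0,0,-0.06]],[[0.57,-0.03,0],[0,0,-0.08]],[[0.74,-0.03,0],[0,0,-0.088]],[[0.9,-0.04,0],[0,0,-0.088]],[[1.0,-0.04,0],[0,0,-0.088]],[[1.0,-0.04,0],[0,0,-0.088]]]'

```text
clock: 20.72
tool_pos: [0.4932, 0.0198, 0.2364]
eef_rot: [0.662, 0.75, 0.0, -0.0]
contact_force: [-0.2, 0.2, -0.5]
opening: 1.0
finger_force: 0.0
```

```bash
python3 - <<'E'
from h import *
print(step((.5227,.3101,.028),np.radians(7.2)),get_state()["tool_pos"])
E
```

```text
(array([0.9476, 0.2176, 0.6955]), array([ 0.0001, -0.0002, -0.0003])) [0.49323121 0.01978544 0.23644445]
```

>>> send_rows --targets '[[[0.1,0.02,0],[0,0,0]],[[0.25,0.05,0],[0,0,0]],[[0.4,0.09,0],[0,0,0]],[[0.55,0.13,0],[0,0,0]],[[0.7,0.16,0],[0,0,0]],[[0.85,0.2,0.05],[0,0,0]],[[0.93,0.217,0.15],[0,0,0]],[[0.948,0.218,0.27],[0,0,0]],[[0.948,0.218,0.36],[0,0,0]],[[0.948,0.218,0.4],[0,0,0]],[[0.948,0.218,0.4],[0,0,0]]]'

```text
clock: 22.1
tool_pos: [0.5239, 0.3067, 0.1159]
eef_rot: [0.664, 0.748, -0.001, 0.0]
contact_force: [0.3, 0.1, 1.2]
opening: 0.998
finger_force: 0.0
```

```bash
python3 - <<'E'
from h import *
print(step((.5227,.3101,.028),np.radians(7.2)),get_state()["tool_pos"])
s=cam("wrist"); t=cam("top")
cv2.imwrite("pics/w6.png",np.hstack([s["img"][:300,170:470],cv2.resize(t["img"][165:255,360:450],(300,300))]))
E
```

```text
(array([ 0.0123, -0.0023,  0.2931]), array([-0.0003,  0.0006, -0.002 ])) [0.52390268 0.30667151 0.11593963]
```

View pics/w6.png

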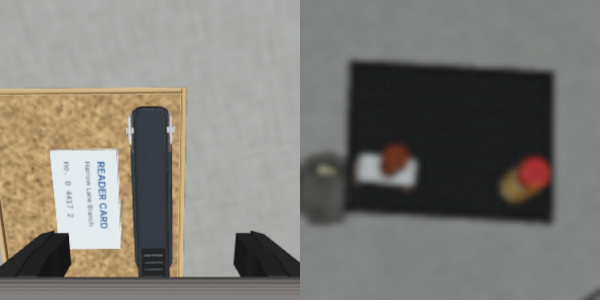

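The stamp and glue stick both stand in the side tray (right half, at about (395,160) and (530,175)). The stapler arm is centred between the fingers at (151,190). Descend and grip.

>>> send_rows --targets '[[[0.012,-0.002,0.04],[0,0,-0.002]],[[0.012,-0.002,0.12],[0,0,-0.002]],[[0.012,-0.002,0.2],[0,0,-0.002]],[[0.012,-0.002,0.26],[0,0,-0.002]],[[0.012,-0.002,0.285],[0,0,-0.002]],[[0.012,-0.002,0.293],[0,0,-0.002]],[[0.012,-0.002,0.293],[0,0,-0.002]]]' --fingers 0.6

```text
clock: 23.08
tool_pos: [0.5226, 0.3124, 0.0292]
eef_rot: [0.661, 0.751, 0.0, 0.0]
contact_force: [-0.1, -0.2, -0.3]
opening: 0.598
finger_force: 0.0
```

>>> send_rows --targets '[[[0,0,0],[0,0,0]],[[0,0,0],[0,0,0]],[[0,0,0],[0,0,0]],[[0,0,0],[0,0,0]],[[0,0,0],[0,0,0]],[[0,0,0],[0,0,0]],[[0,0,0],[0,0,0]]]' --fingers 0 --newtons 35

```text
clock: 23.95
tool_pos: [0.5226, 0.3122, 0.0289]
eef_rot: [0.661, 0.751, 0.0, 0.0]
contact_force: [1.2, 0.1, 3.6]
opening: 0.268
finger_force: 34.9
```

>>> send_rows --targets '[[[0,0,-0.06],[0,0,0]],[[0,0,-0.15],[0,0,0]],[[0,0,-0.25],[0,0,0]],[[0,0,-0.37],[0,0,0]],[[0,0,-0.48],[0,0,0]],[[-0.06,0,-0.58],[0,0,0]],[[-0.16,0,-0.6],[0,0,0]],[[-0.28,0,-0.6],[0,0,0]],[[-0.4,0,-0.6],[0,0,0]],[[-0.5,0,-0.6],[0,0,0]],[[-0.55,0,-0.6],[0,0,0]]]'

```text
clock: 25.32
tool_pos: [0.5428, 0.1461, 0.2089]
eef_rot: [0.661, 0.75, -0.001, 0.0]
contact_force: [0.3, -0.3, -2.6]
opening: 0.263
finger_force: 34.9
```

```bash
python3 - <<'E'
from h import *
print(step((.5239,-.2855,.028),np.radians(-9.1)),get_state()["tool_pos"],get_state()["moment"])
s=cam("wrist"); cv2.imwrite("pics/w7.png",s["img"][:300,120:520])
E
```

```text
(array([-1.4186, -0.242 ,  0.6052]), array([-0.0003,  0.0005,  0.0905])) [0.54280356 0.14610463 0.20887627] [ 0.02566892 -0.08094315  0.03722729]
```

View pics/w7.png

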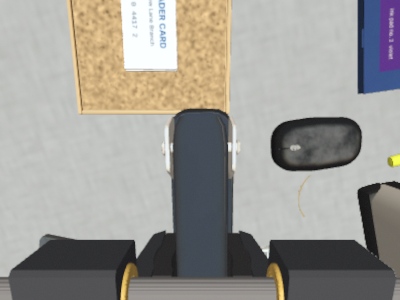

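The stapler is held straight and level in the gripper. I'll carry it over to the side tray.

>>> send_rows --targets '[[[-0.08,-0.014,0],[0,0,0.01]],[[-0.18,-0.03,0],[0,0,0.02]],[[-0.3,-0.05,0],[0,0,0.035]],[[-0.42,-0.072,0],[0,0,0.05]],[[-0.54,-0.092,0],[0,0,0.065]],[[-0.66,-0.113,0],[0,0,0.08]],[[-0.78,-0.133,0],[0,0,0.09]],[[-0.9,-0.154,0],[0,0,0.09]],[[-0.97,-0.166,0],[0,0,0.09]],[[-1,-0.171,0],[0,0,0.09]]]'

```text
clock: 26.62
tool_pos: [0.5306, -0.1557, 0.2088]
eef_rot: [0.76, 0.65, 0.0, -0.0]
contact_force: [0.5, -0.3, -2.4]
opening: 0.265
finger_force: 34.9
```

```bash
python3 - <<'E'
from h import *
print(step((.5239,-.2855,.029),np.radians(-9.1)),get_state()["tool_pos"])
E
```

```text
(array([-0.4313,  0.0448,  0.5992]), array([ 0.    , -0.0002,  0.0011])) [ 0.53062936 -0.15568461  0.20883882]
```

>>> send_rows --targets '[[[-0.1,0.01,0],[0,0,0]],[[-0.22,0.023,0],[0,0,0]],[[-0.34,0.035,0],[0,0,0]],[[-0.41,0.043,0.03],[0,0,0]],[[-0.431,0.045,0.1],[0,0,0]],[[-0.431,0.045,0.2],[0,0,0]],[[-0.431,0.045,0.31],[0,0,0]],[[-0.431,0.045,0.41],[0,0,0]],[[-0.431,0.045,0.49],[0,0,0]],[[-0.431,0.045,0.54],[0,0,0]],[[-0.431,0.045,0.57],[0,0,0]],[[-0.431,0.045,0.57],[0,0,0]]]'

```text
clock: 28.12
tool_pos: [0.5239, -0.2849, 0.0374]
eef_rot: [0.76, 0.65, 0.0, -0.0]
contact_force: [-0.9, -0.3, -2.1]
opening: 0.265
finger_force: 34.9
```

```bash
python3 - <<'E'
from h import *
print(step((.5239,-.2855,.0292),np.radians(-9.1)),get_state()["tool_pos"],get_state()["contact_force"])
E
```

```text
(array([-0.0021,  0.0005,  0.0273]), array([-0.0002, -0.0001,  0.0013])) [ 0.52385673 -0.28486862  0.03737749] [-0.89074465 -0.28558713 -2.11820297]
```

>>> send_rows --targets '[[[-0.002,0,0.012],[0,0,0]],[[-0.002,0,0.022],[0,0,0]],[[-0.002,0,0.027],[0,0,0]],[[-0.002,0,0.028],[0,0,0]],[[-0.002,0,0.028],[0,0,0]]]'

```text
clock: 28.75
tool_pos: [0.5238, -0.2861, 0.0294]
eef_rot: [0.76, 0.65, 0.0, 0.0]
contact_force: [0.3, -0.6, -2.6]
opening: 0.264
finger_force: 34.9
```

>>> send_rows --targets '[[[0,0,0],[0,0,0]],[[0,0,0],[0,0,0]],[[0,0,0],[0,0,0]],[[0,0,-0.03],[0,0,0]],[[0,0,-0.1],[0,0,0]],[[0,0,-0.2],[0,0,0]],[[0,0,-0.35],[0,0,0]],[[0,0,-0.5],[0,0,0]],[[0,0,-0.65],[0,0,0]],[[0.1,0,-0.7],[0,0,0]],[[0.25,0,-0.7],[0,0,0]],[[0.3,0,-0.7],[0,0,0]]]' --fingers 0.6

```text
clock: 30.25
tool_pos: [0.5383, -0.1938, 0.2406]
eef_rot: [0.758, 0.652, 0.001, 0.0]
contact_force: [-0.2, -0.8, -0.1]
opening: 0.602
finger_force: 0.0
```

```bash
python3 - <<'E'
from h import *
print(step((.468,.3020,.007),np.radians(7.3)),get_state()["tool_pos"])
E
```

```text
(array([ 1.598 , -0.4808,  0.7798]), array([ 0.0005, -0.0003, -0.0885])) [ 0.53829522 -0.19384437  0.24056707]
```

>>> send_rows --targets '[[[0.1,-0.03,0],[0,0,-0.02]],[[0.25,-0.075,0],[0,0,-0.04]],[[0.42,-0.126,0],[0,0,-0.06]],[[0.6,-0.18,0],[0,0,-0.08]],[[0.78,-0.234,0],[0,0,-0.088]],[[0.93,-0.28,0],[0,0,-0.088]],[[1.0,-0.3,0],[0,0,-0.088]],[[1.0,-0.3,0],[0,0,-0.088]]]' --fingers 1

```text
clock: 31.25
tool_pos: [0.4951, 0.1142, 0.2395]
eef_rot: [0.662, 0.75, 0.0, 0.0]
contact_force: [0.1, -0.3, -0.4]
opening: 1.0
finger_force: 0.0
```

```bash
python3 - <<'E'
from h import *
print(step((.468,.3020,.007),np.radians(7.3)),get_state()["tool_pos"])
E
```

```text
(array([ 0.6324, -0.0124,  0.7751]), array([ 0.0001, -0.    , -0.001 ])) [0.49509035 0.11418653 0.23953196]
```

>>> send_rows --targets '[[[0.15,-0.003,0],[0,0,0]],[[0.32,-0.006,0],[0,0,0]],[[0.48,-0.009,0],[0,0,0]],[[0.6,-0.012,0.1],[0,0,0]],[[0.632,-0.012,0.25],[0,0,0]],[[0.632,-0.012,0.4],[0,0,0]],[[0.632,-0.012,0.5],[0,0,0]],[[0.632,-0.012,0.58],[0,0,0]],[[0.632,-0.012,0.6],[0,0,0]],[[0.632,-0.012,0.6],[0,0,0]]]'

```text
clock: 32.5
tool_pos: [0.4695, 0.2998, 0.0594]
eef_rot: [0.664, 0.748, -0.0, 0.0]
contact_force: [-0.0, -0.2, 0.2]
opening: 0.999
finger_force: 0.0
```

```bash
python3 - <<'E'
from h import *
print(step((.468,.3020,.007),np.radians(7.3)),get_state()["tool_pos"])
E
```

```text
(array([ 0.0081, -0.0041,  0.1747]), array([ 0.0001,  0.0003, -0.0025])) [0.46949218 0.29978943 0.05942083]
```

>>> send_rows --targets '[[[0.008,-0.004,0.05],[0,0,-0.002]],[[0.008,-0.004,0.1],[0,0,-0.002]],[[0.008,-0.004,0.14],[0,0,-0.002]],[[0.008,-0.004,0.165],[0,0,-0.002]],[[0.008,-0.004,0.172],[0,0,-0.002]],[[0.008,-0.004,0.172],[0,0,-0.002]]]'

```text
clock: 33.25
tool_pos: [0.4672, 0.3032, 0.0077]
eef_rot: [0.661, 0.751, 0.0, 0.0]
contact_force: [0.3, -0.3, 0.1]
opening: 1.001
finger_force: 0.0
```

>>> send_rows --targets '[[[0,0,0],[0,0,0]],[[0,0,0],[0,0,0]],[[0,0,0],[0,0,0]],[[0,0,0],[0,0,0]],[[0,0,0],[0,0,0]],[[0,0,0],[0,0,0]]]' --fingers 0 --newtons 35

```text
clock: 34.0
tool_pos: [0.4673, 0.3032, 0.0078]
eef_rot: [0.661, 0.751, 0.0, 0.0]
contact_force: [-0.1, 0.0, 1.9]
opening: 0.608
finger_force: 35.0
```

>>> send_rows --targets '[[[0,0,-0.05],[0,0,0]],[[0,0,-0.12],[0,0,0]],[[0,0,-0.22],[0,0,0]],[[0,0,-0.33],[0,0,0]],[[-0.05,0,-0.43],[0,0,0]],[[-0.15,0.03,-0.5],[0,0,0]],[[-0.27,0.07,-0.5],[0,0,0]],[[-0.4,0.11,-0.5],[0,0,0]],[[-0.53,0.14,-0.5],[0,0,0]],[[-0.66,0.18,-0.5],[0,0,0]],[[-0.75,0.2,-0.5],[0,0,0]],[[-0.78,0.21,-0.5],[0,0,0]]]'

```text
clock: 35.5
tool_pos: [0.5597, 0.0767, 0.1581]
eef_rot: [0.662, 0.75, -0.0, 0.0]
contact_force: [-0.2, -0.0, -0.5]
opening: 0.608
finger_force: 35.0
```

```bash
python3 - <<'E'
from h import *
print(step((.5907,-.0037,.009),np.radians(10.6)),get_state()["tool_pos"])
s=cam("wrist"); t=cam("top"); cv2.imwrite("pics/w8.png",np.hstack([s["img"][:300,170:470],cv2.resize(t["img"][165:255,360:450],(300,300))]))
E
```

```text
(array([-0.2783,  0.0694,  0.4975]), array([-0.    ,  0.0004, -0.0193])) [0.55966135 0.07674479 0.15814421]
```

View pics/w8.png

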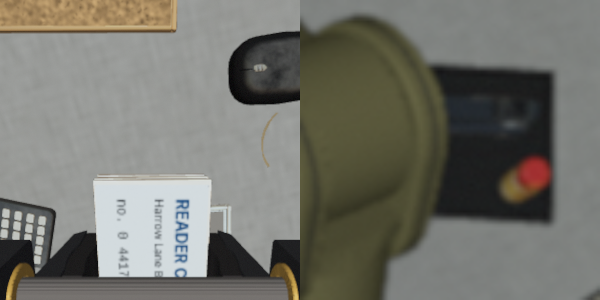

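The cards are held square (opening 53.5 mm). The stapler and glue stick are standing in the side tray. I'll lower the cards into the metal tray.

>>> send_rows --targets '[[[-0.08,0.02,0],[0,0,-0.01]],[[-0.18,0.045,0],[0,0,-0.019]],[[-0.26,0.065,0.03],[0,0,-0.019]],[[-0.278,0.069,0.12],[0,0,-0.019]],[[-0.278,0.069,0.22],[0,0,-0.019]],[[-0.278,0.069,0.32],[0,0,-0.019]],[[-0.278,0.069,0.4],[0,0,-0.019]],[[-0.278,0.069,0.45],[0,0,-0.019]],[[-0.278,0.069,0.47],[0,0,-0.019]],[[-0.278,0.069,0.47],[0,0,-0.019]]]'

```text
clock: 36.85
tool_pos: [0.5907, -0.0004, 0.017]
eef_rot: [0.638, 0.77, 0.0, 0.0]
contact_force: [0.5, 1.1, 0.8]
opening: 0.607
finger_force: 35.0
```

```bash
python3 - <<'E'
from h import *
print(step((.5907,-.0037,.0085),np.radians(10.6)),get_state()["tool_pos"],get_state()["contact_force"])
E
```

```text
(array([-0.0107, -0.0021,  0.0283]), array([ 0.0001, -0.0001,  0.0009])) [ 5.90702701e-01 -4.38297302e-04  1.70051516e-02] [0.52047125 1.12844332 0.81642921]
```

>>> send_rows --targets '[[[-0.01,-0.002,0.01],[0,0,0]],[[-0.01,-0.002,0.02],[0,0,0]],[[-0.01,-0.002,0.028],[0,0,0]],[[-0.01,-0.002,0.028],[0,0,0]],[[-0.01,-0.002,0.028],[0,0,0]]]'

```text
clock: 37.48
tool_pos: [0.5906, -0.004, 0.0084]
eef_rot: [0.638, 0.77, 0.0, 0.0]
contact_force: [0.5, -0.0, -0.5]
opening: 0.607
finger_force: 35.0
```

>>> send_rows --targets '[[[0,0,0],[0,0,0]],[[0,0,0],[0,0,0]],[[0,0,0],[0,0,0]],[[0,0,-0.02],[0,0,0]],[[0,0,-0.08],[0,0,0]],[[0,0,-0.2],[0,0,0]],[[0,0,-0.35],[0,0,0]],[[-0.05,-0.02,-0.5],[0,0,0]],[[-0.15,-0.05,-0.65],[0,0,0]],[[-0.25,-0.07,-0.75],[0,0,0]],[[-0.25,-0.07,-0.75],[0,0,0]]]' --fingers 0.75

```text
clock: 38.85
tool_pos: [0.585, -0.0847, 0.2366]
eef_rot: [0.64, 0.768, 0.001, 0.003]
contact_force: [0.6, 0.5, -0.2]
opening: 0.75
finger_force: 0.0
```

```bash
python3 - <<'E'
from meas import *
s=cam("wrist"); np.save("s_card2.npy",s,allow_pickle=True)
k=mask(s,lambda b,g,r:(b>190)&(g>190)); k[:,:200]=0;k[:,440:]=0
for c in blobs(cv2.morphologyEx(k.astype(np.uint8),cv2.MORPH_CLOSE,np.ones((3,3)))>0,200): print(cv2.boundingRect(c),cv2.contourArea(c))
cv2.imwrite("pics/w9.png",s["img"][:300,170:470])
print(step((.5238,-.2860,.0285),np.radians(-9.1)),get_state()["tool_pos"])
E
```

```text
(283, 55, 112, 109) 11508.0
(213, 54, 14, 49) 208.0
(array([-0.6293, -0.324 ,  0.6879]), array([8.000e-04, 1.000e-04, 1.095e-01])) [ 0.58406093 -0.08247193  0.23494177]
```

View pics/w9.png

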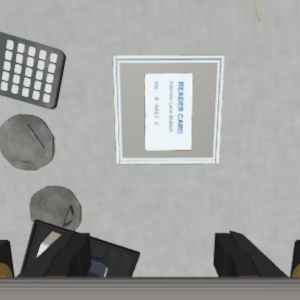

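The cards lie flat at (170,112), centred in the metal tray and parallel to its rim. Now I'll take the stapler back.

>>> send_rows --targets '[[[-0.1,-0.05,0],[0,0,0.03]],[[-0.25,-0.13,0],[0,0,0.06]],[[-0.4,-0.21,0],[0,0,0.09]],[[-0.54,-0.28,0],[0,0,0.11]],[[-0.629,-0.324,0.05],[0,0,0.11]],[[-0.629,-0.324,0.17],[0,0,0.11]],[[-0.629,-0.324,0.3],[0,0,0.11]],[[-0.629,-0.324,0.36],[0,0,0.11]],[[-0.629,-0.324,0.36],[0,0,0.11]]]' --fingers 0.6

```text
clock: 40.02
tool_pos: [0.523, -0.2837, 0.1242]
eef_rot: [0.76, 0.65, -0.0, -0.001]
contact_force: [0.7, 0.7, 0.3]
opening: 0.6
finger_force: 0.0
```

```bash
python3 - <<'E'
from h import *
print(step((.5238,-.2861,.0292),np.radians(-9.1)),get_state()["tool_pos"])
s=cam("wrist"); cv2.imwrite("pics/w10.png",s["img"][:300,170:470])
E
```

```text
(array([-0.0079,  0.0049,  0.3166]), array([-0.0009, -0.0004,  0.0007])) [ 0.52295841 -0.2836981   0.12419722]
```

View pics/w10.png

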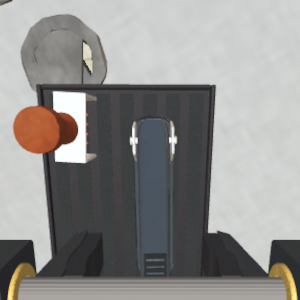

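The stapler is centred between the fingers at (153,200) and square with the tray. The stamp stands clear at (50,130).

>>> send_rows --targets '[[[-0.008,0.005,0.05],[0,0,0]],[[-0.008,0.005,0.13],[0,0,0]],[[-0.008,0.005,0.21],[0,0,0]],[[-0.008,0.005,0.27],[0,0,0]],[[-0.008,0.005,0.305],[0,0,0]],[[-0.008,0.005,0.317],[0,0,0]],[[-0.008,0.005,0.317],[0,0,0]]]'

```text
clock: 40.95
tool_pos: [0.5249, -0.2879, 0.0305]
eef_rot: [0.761, 0.649, 0.0, 0.0]
contact_force: [0.9, -0.2, 0.1]
opening: 0.599
finger_force: 0.0
```

>>> send_rows --targets '[[[0,0,0],[0,0,0]],[[0,0,0],[0,0,0]],[[0,0,0],[0,0,0]],[[0,0,0],[0,0,0]],[[0,0,0],[0,0,0]],[[0,0,0],[0,0,0]],[[0,0,0],[0,0,0]]]' --fingers 0 --newtons 35

```text
clock: 41.82
tool_pos: [0.5245, -0.2879, 0.0305]
eef_rot: [0.761, 0.649, -0.0, 0.0]
contact_force: [-1.3, 0.4, 4.1]
opening: 0.264
finger_force: 34.9
```

>>> send_rows --targets '[[[0,0,-0.06],[0,0,0]],[[0,0,-0.15],[0,0,0]],[[0,0,-0.25],[0,0,0]],[[0,0,-0.37],[0,0,0]],[[0,0,-0.48],[0,0,0]],[[0.06,0,-0.58],[0,0,0]],[[0.16,0,-0.6],[0,0,0]],[[0.28,-0.02,-0.6],[0,0,0]],[[0.4,-0.05,-0.6],[0,0,0]],[[0.52,-0.08,-0.6],[0,0,0]],[[0.6,-0.1,-0.6],[0,0,0]],[[0.6,-0.1,-0.6],[0,0,0]]]'

```text
clock: 43.32
tool_pos: [0.5232, -0.1027, 0.211]
eef_rot: [0.759, 0.651, 0.001, -0.0]
contact_force: [0.3, 0.1, -3.3]
opening: 0.272
finger_force: 34.9
```

```bash
python3 - <<'E'
from h import *
print(step((.5226,.3122,.0292),np.radians(7.3)),get_state()["tool_pos"])
E
```

```text
(array([ 1.3658, -0.2137,  0.6077]), array([ 0.0002, -0.0004, -0.0894])) [ 0.52321956 -0.10273396  0.21103513]
```

>>> send_rows --targets '[[[0.08,-0.013,0],[0,0,-0.01]],[[0.18,-0.028,0],[0,0,-0.02]],[[0.3,-0.047,0],[0,0,-0.035]],[[0.42,-0.066,0],[0,0,-0.05]],[[0.54,-0.084,0],[0,0,-0.065]],[[0.66,-0.103,0],[0,0,-0.08]],[[0.78,-0.122,0],[0,0,-0.089]],[[0.9,-0.141,0],[0,0,-0.089]],[[0.97,-0.152,0],[0,0,-0.089]],[[1.0,-0.156,0],[0,0,-0.089]],[[1.0,-0.156,0],[0,0,-0.089]]]'

```text
clock: 44.7
tool_pos: [0.5248, 0.1973, 0.2101]
eef_rot: [0.663, 0.748, -0.0, 0.0]
contact_force: [0.0, -0.4, -3.2]
opening: 0.271
finger_force: 34.9
```

```bash
python3 - <<'E'
from h import *
print(step((.5226,.3104,.0305),np.radians(7.2)),get_state()["tool_pos"])
E
```

```text
(array([0.3756, 0.038 , 0.5985]), array([-0.    ,  0.0003, -0.0017])) [0.52481756 0.19733076 0.21014287]
```

>>> send_rows --targets '[[[0.08,0.01,0],[0,0,0]],[[0.18,0.02,0],[0,0,-0.002]],[[0.29,0.03,0],[0,0,-0.002]],[[0.36,0.037,0.03],[0,0,-0.002]],[[0.376,0.038,0.1],[0,0,-0.002]],[[0.376,0.038,0.2],[0,0,-0.002]],[[0.376,0.038,0.31],[0,0,-0.002]],[[0.376,0.038,0.41],[0,0,-0.002]],[[0.376,0.038,0.49],[0,0,-0.002]],[[0.376,0.038,0.54],[0,0,-0.002]],[[0.376,0.038,0.565],[0,0,-0.002]],[[0.376,0.038,0.565],[0,0,-0.002]]]'

```text
clock: 46.2
tool_pos: [0.5222, 0.3112, 0.0406]
eef_rot: [0.661, 0.751, -0.0, 0.0]
contact_force: [-0.3, 0.4, -2.6]
opening: 0.271
finger_force: 34.9
```

```bash
python3 - <<'E'
from h import *
print(step((.5226,.3104,.0305),np.radians(7.2)),get_state()["tool_pos"],get_state()["contact_force"])
E
```

```text
(array([-0.0026,  0.0009,  0.0335]), array([-0.    ,  0.0001,  0.0004])) [0.52223798 0.31115942 0.04055258] [-0.33421178  0.41242546 -2.62042601]
```

>>> send_rows --targets '[[[-0.002,0,0.012],[0,0,0]],[[-0.002,0,0.024],[0,0,0]],[[-0.002,0,0.031],[0,0,0]],[[-0.002,0,0.034],[0,0,0]],[[-0.002,0,0.034],[0,0,0]]]'

```text
clock: 46.82
tool_pos: [0.5222, 0.3111, 0.0306]
eef_rot: [0.661, 0.751, 0.0, 0.0]
contact_force: [-0.5, 0.3, -2.2]
opening: 0.266
finger_force: 34.9
```

>>> send_rows --targets '[[[0,0,0],[0,0,0]],[[0,0,0],[0,0,0]],[[0,0,0],[0,0,0]],[[0,0,-0.03],[0,0,0]],[[0,0,-0.1],[0,0,0]],[[0,0,-0.2],[0,0,0]],[[0,0,-0.35],[0,0,0]],[[-0.05,0,-0.5],[0,0,0]],[[-0.2,0,-0.65],[0,0,0]],[[-0.38,0,-0.7],[0,0,0]],[[-0.52,0,-0.7],[0,0,0]],[[-0.58,0,-0.7],[0,0,0]]]' --fingers 0.6

```text
clock: 48.32
tool_pos: [0.5447, 0.1356, 0.2418]
eef_rot: [0.662, 0.75, 0.0, 0.001]
contact_force: [0.4, 1.1, 0.4]
opening: 0.603
finger_force: 0.0
```

```bash
python3 - <<'E'
from h import *
s=cam("wrist"); cv2.imwrite("pics/w11.png",s["img"][:300,170:470])
print(step((.4494,-.3388,.0565),np.radians(-9.1)),get_state()["tool_pos"])
E
```

```text
(array([-1.5241, -0.5096,  0.6198]), array([0.0003, 0.0009, 0.0897])) [0.54494587 0.13420672 0.24121356]
```

View pics/w11.png

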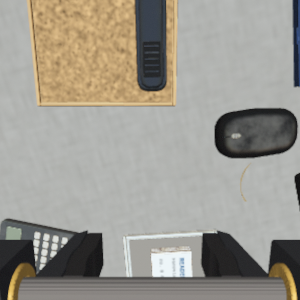

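The stapler is back in its row, square with the caddy, at (152,50). Next is the glue stick.

>>> send_rows --targets '[[[-0.1,-0.033,0],[0,0,0.02]],[[-0.25,-0.083,0],[0,0,0.04]],[[-0.42,-0.14,0],[0,0,0.06]],[[-0.6,-0.2,0],[0,0,0.08]],[[-0.78,-0.26,0],[0,0,0.09]],[[-0.93,-0.31,0],[0,0,0.09]],[[-1.0,-0.334,0],[0,0,0.09]],[[-1.0,-0.334,0],[0,0,0.09]]]' --fingers 1

```text
clock: 49.38
tool_pos: [0.4833, -0.1716, 0.2406]
eef_rot: [0.76, 0.65, 0.0, -0.0]
contact_force: [-0.5, 0.3, 0.3]
opening: 0.999
finger_force: 0.0
```

```bash
python3 - <<'E'
from h import *
print(step((.4494,-.3388,.0565),np.radians(-9.1)),get_state()["tool_pos"])
E
```

```text
(array([-0.5685, -0.0251,  0.6133]), array([ 0.0001, -0.0002,  0.0007])) [ 0.4833352  -0.17164872  0.24061024]
```

>>> send_rows --targets '[[[-0.15,-0.006,0],[0,0,0]],[[-0.32,-0.014,0],[0,0,0]],[[-0.48,-0.021,0],[0,0,0]],[[-0.568,-0.025,0.03],[0,0,0]],[[-0.568,-0.025,0.15],[0,0,0]],[[-0.568,-0.025,0.28],[0,0,0]],[[-0.568,-0.025,0.4],[0,0,0]],[[-0.568,-0.025,0.5],[0,0,0]],[[-0.568,-0.025,0.58],[0,0,0]],[[-0.568,-0.025,0.613],[0,0,0]],[[-0.568,-0.025,0.613],[0,0,0]],[[-0.568,-0.025,0.613],[0,0,0]]]'

```text
clock: 50.88
tool_pos: [0.4504, -0.3387, 0.0576]
eef_rot: [0.76, 0.65, 0.001, 0.001]
contact_force: [-0.3, 0.2, -0.0]
opening: 1.001
finger_force: 0.0
```

>>> send_rows --targets '[[[0,0,0],[0,0,0]],[[0,0,0],[0,0,0]],[[0,0,0],[0,0,0]],[[0,0,0],[0,0,0]],[[0,0,0],[0,0,0]],[[0,0,0],[0,0,0]],[[0,0,0],[0,0,0]],[[0,0,0],[0,0,0]]]' --fingers 0 --newtons 20

```text
clock: 51.88
tool_pos: [0.4493, -0.339, 0.0566]
eef_rot: [0.76, 0.65, 0.0, 0.0]
contact_force: [0.3, 0.6, 0.6]
opening: 0.299
finger_force: 20.0
```

>>> send_rows --targets '[[[0,0,-0.08],[0,0,0]],[[0,0,-0.2],[0,0,0]],[[0,0,-0.33],[0,0,0]],[[0,0,-0.45],[0,0,0]],[[0.1,0,-0.55],[0,0,0]],[[0.22,0,-0.6],[0,0,0]],[[0.36,0,-0.6],[0,0,0]],[[0.5,0,-0.6],[0,0,0]],[[0.64,0,-0.6],[0,0,0]],[[0.78,0,-0.6],[0,0,0]],[[0.92,0,-0.6],[0,0,0]],[[1,0,-0.6],[0,0,0]]]'

```text
clock: 53.38
tool_pos: [0.4958, -0.04, 0.2369]
eef_rot: [0.759, 0.651, 0.0, -0.0]
contact_force: [0.0, 0.5, -0.7]
opening: 0.304
finger_force: 20.0
```

```bash
python3 - <<'E'
from h import *
print(step((.4129,.3267,.057),np.radians(7.3)),get_state()["tool_pos"])
E
```

```text
(array([ 1.1657, -0.4584,  0.6003]), array([ 0.0001, -0.0003, -0.089 ])) [ 0.495765   -0.0399688   0.23685062]
```

>>> send_rows --targets '[[[0.1,-0.04,0],[0,0,-0.02]],[[0.24,-0.095,0],[0,0,-0.04]],[[0.39,-0.153,0],[0,0,-0.06]],[[0.54,-0.212,0],[0,0,-0.08]],[[0.69,-0.271,0],[0,0,-0.089]],[[0.83,-0.326,0],[0,0,-0.089]],[[0.95,-0.374,0],[0,0,-0.089]],[[1.0,-0.393,0],[0,0,-0.089]],[[1.0,-0.393,0],[0,0,-0.089]]]'

```text
clock: 54.5
tool_pos: [0.4254, 0.272, 0.2365]
eef_rot: [0.661, 0.75, -0.0, 0.0]
contact_force: [0.9, -0.6, -0.4]
opening: 0.299
finger_force: 20.0
```

```bash
python3 - <<'E'
from h import *
print(step((.4129,.3267,.057),np.radians(7.3)),get_state()["tool_pos"])
E
```

```text
(array([ 0.1863, -0.0185,  0.5982]), array([-0.    ,  0.0002, -0.0005])) [0.42541767 0.27204464 0.2365034 ]
```

>>> send_rows --targets '[[[0.08,-0.008,0],[0,0,0]],[[0.17,-0.017,0],[0,0,0]],[[0.186,-0.018,0.06],[0,0,0]],[[0.186,-0.018,0.17],[0,0,0]],[[0.186,-0.018,0.29],[0,0,0]],[[0.186,-0.018,0.41],[0,0,0]],[[0.186,-0.018,0.51],[0,0,0]],[[0.186,-0.018,0.57],[0,0,0]],[[0.186,-0.018,0.59],[0,0,0]],[[0.186,-0.018,0.599],[0,0,0]],[[0.186,-0.018,0.599],[0,0,0]],[[0.186,-0.018,0.599],[0,0,0]]]'

```text
clock: 56.0
tool_pos: [0.4137, 0.3268, 0.0574]
eef_rot: [0.662, 0.75, 0.001, 0.0]
contact_force: [0.3, 0.2, -0.4]
opening: 0.302
finger_force: 20.0
```

>>> send_rows --targets '[[[0,0,0],[0,0,0]],[[0,0,0],[0,0,0]],[[0,0,0],[0,0,0]],[[0,0,-0.03],[0,0,0]],[[0,0,-0.1],[0,0,0]],[[0,0,-0.22],[0,0,0]],[[0,0,-0.36],[0,0,0]],[[-0.1,0.0,-0.5],[0,0,0]],[[-0.25,0.01,-0.6],[0,0,0]],[[-0.45,0.02,-0.63],[0,0,0]],[[-0.6,0.03,-0.63],[0,0,0]],[[-0.7,0.03,-0.63],[0,0,0]]]' --fingers 0.7

```text
clock: 57.5
tool_pos: [0.4484, 0.1167, 0.2465]
eef_rot: [0.663, 0.749, -0.0, 0.001]
contact_force: [-0.6, 1.2, 0.0]
opening: 0.702
finger_force: 0.0
```

```bash
python3 - <<'E'
from meas import *
s=cam("wrist"); b=blobs(mask(s,red)); print([onz(s,cv2.minEnclosingCircle(c)[0],.093) for c in b[:1]])
print(step((.4709,-.2113,.0660),np.radians(-9.1)),get_state()["tool_pos"])
E
```

```text
[]
(array([-1.077 , -0.0512,  0.6054]), array([-0.0003,  0.0018,  0.0879])) [0.44849322 0.11239732 0.24580822]
```

```bash
python3 - <<'E'
from meas import *
t=cam("top"); im=t["img"].astype(int); m=(im[...,2]-im[...,1]>90); m[:, :190]=0; m[:,260:]=0; m[:200]=0; m[275:]=0
print([(cv2.contourArea(c),c[:,0].mean(0),onz(t,c[:,0].mean(0),.093)) for c in blobs(m,5)])
print(onz(t,(211,251),.093))
E
```

```text
[(29.0, array([210.38888889, 250.94444444]), array([0.41206389, 0.32664324, 0.093     ]))]
[0.41171463 0.3248459  0.093     ]
```

>>> send_rows --targets '[[[-0.1,-0.005,0],[0,0,0.02]],[[-0.24,-0.011,0],[0,0,0.04]],[[-0.4,-0.019,0],[0,0,0.06]],[[-0.56,-0.027,0],[0,0,0.08]],[[-0.72,-0.034,0],[0,0,0.088]],[[-0.86,-0.041,0],[0,0,0.088]],[[-0.96,-0.046,0],[0,0,0.088]],[[-1,-0.048,0],[0,0,0.088]],[[-1,-0.048,0],[0,0,0.088]]]' --fingers 1

```text
clock: 58.72
tool_pos: [0.4715, -0.1791, 0.2461]
eef_rot: [0.759, 0.651, 0.0, -0.0]
contact_force: [-0.6, 1.0, -0.1]
opening: 1.0
finger_force: 0.0
```

```bash
python3 - <<'E'
from h import *
print(step((.4709,-.2113,.0660),np.radians(-9.1)),get_state()["tool_pos"])
E
```

```text
(array([-0.1068,  0.0138,  0.6002]), array([ 0.0001, -0.0003,  0.0023])) [ 0.47154417 -0.17914494  0.24609585]
```

Glue stick confirmed upright within about 1 mm of its start. Last is the stamp.

>>> send_rows --targets '[[[-0.08,0.01,0],[0,0,0.002]],[[-0.107,0.014,0.05],[0,0,0.002]],[[-0.107,0.014,0.16],[0,0,0.002]],[[-0.107,0.014,0.28],[0,0,0.002]],[[-0.107,0.014,0.4],[0,0,0.002]],[[-0.107,0.014,0.5],[0,0,0.002]],[[-0.107,0.014,0.57],[0,0,0.002]],[[-0.107,0.014,0.6],[0,0,0.002]],[[-0.107,0.014,0.6],[0,0,0.002]],[[-0.107,0.014,0.6],[0,0,0.002]]]'

```text
clock: 59.98
tool_pos: [0.471, -0.2121, 0.0666]
eef_rot: [0.761, 0.649, 0.0, 0.0]
contact_force: [-0.7, 0.3, 0.4]
opening: 0.998
finger_force: 0.0
```

>>> send_rows --targets '[[[0,0,0],[0,0,0]],[[0,0,0],[0,0,0]],[[0,0,0],[0,0,0]],[[0,0,0],[0,0,0]],[[0,0,0],[0,0,0]],[[0,0,0],[0,0,0]],[[0,0,0],[0,0,0]],[[0,0,0],[0,0,0]]]' --fingers 0 --newtons 20

```text
clock: 60.98
tool_pos: [0.4706, -0.2124, 0.0659]
eef_rot: [0.761, 0.649, 0.0, 0.0]
contact_force: [0.1, 0.1, -0.6]
opening: 0.267
finger_force: 19.9
```

>>> send_rows --targets '[[[0,0,-0.08],[0,0,0]],[[0,0,-0.2],[0,0,0]],[[0,0,-0.33],[0,0,0]],[[0,0,-0.45],[0,0,0]],[[0.1,-0.02,-0.55],[0,0,0]],[[0.22,-0.05,-0.55],[0,0,0]],[[0.36,-0.09,-0.55],[0,0,0]],[[0.5,-0.13,-0.55],[0,0,0]],[[0.64,-0.17,-0.55],[0,0,0]],[[0.78,-0.21,-0.55],[0,0,0]],[[0.86,-0.23,-0.55],[0,0,0]],[[0.86,-0.23,-0.55],[0,0,0]]]'

```text
clock: 62.48
tool_pos: [0.4427, 0.0552, 0.2311]
eef_rot: [0.759, 0.651, 0.0, -0.0]
contact_force: [0.0, 0.0, -1.1]
opening: 0.264
finger_force: 19.9
```

```bash
python3 - <<'E'
from h import *
print(step((.4192,.2645,.0665),np.radians(7.3)),get_state()["tool_pos"])
E
```

```text
(array([ 0.6771, -0.1844,  0.549 ]), array([ 0.0001, -0.0002, -0.0895])) [0.44270715 0.05517981 0.23108002]
```

>>> send_rows --targets '[[[0.1,-0.027,0],[0,0,-0.02]],[[0.22,-0.06,0],[0,0,-0.04]],[[0.36,-0.098,0],[0,0,-0.06]],[[0.5,-0.136,0],[0,0,-0.08]],[[0.62,-0.169,0],[0,0,-0.0895]],[[0.677,-0.184,0],[0,0,-0.0895]],[[0.677,-0.184,0.08],[0,0,-0.0895]],[[0.677,-0.184,0.2],[0,0,-0.0895]],[[0.677,-0.184,0.32],[0,0,-0.0895]],[[0.677,-0.184,0.42],[0,0,-0.0895]],[[0.677,-0.184,0.48],[0,0,-0.0895]],[[0.677,-0.184,0.5],[0,0,-0.0895]]]'

```text
clock: 63.98
tool_pos: [0.4209, 0.2602, 0.0798]
eef_rot: [0.663, 0.748, -0.002, 0.001]
contact_force: [0.7, -0.5, -0.1]
opening: 0.265
finger_force: 19.9
```

```bash
python3 - <<'E'
from h import *
print(step((.4192,.2645,.0665),np.radians(7.3)),get_state()["tool_pos"])
E
```

```text
(array([ 0.0149, -0.0038,  0.0444]), array([-0.0004,  0.0009, -0.0022])) [0.42089738 0.26024094 0.07981699]
```

>>> send_rows --targets '[[[0,0,0.01],[0,0,0]],[[0,0,0.02],[0,0,0]],[[0,0,0.02],[0,0,0]],[[0,0,0.02],[0,0,0]]]'

```text
clock: 64.47
tool_pos: [0.4208, 0.2626, 0.0752]
eef_rot: [0.662, 0.749, 0.0, 0.0]
contact_force: [-0.5, 0.1, -1.0]
opening: 0.262
finger_force: 19.9
```

```bash
python3 - <<'E'
from h import *
print(step((.4192,.2645,.0665),np.radians(7.3)),get_state()["tool_pos"])
E
```

```text
(array([ 0.0069, -0.0044,  0.0291]), array([ 0.0002, -0.0001, -0.0015])) [0.42076983 0.26259742 0.0752363 ]
```

>>> send_rows --targets '[[[0.006,-0.004,0.01],[0,0,-0.001]],[[0.006,-0.004,0.02],[0,0,-0.001]],[[0.006,-0.004,0.028],[0,0,-0.001]],[[0.006,-0.004,0.029],[0,0,-0.001]],[[0.006,-0.004,0.029],[0,0,-0.001]]]'

```text
clock: 65.1
tool_pos: [0.4191, 0.2641, 0.0662]
eef_rot: [0.661, 0.75, -0.0, 0.0]
contact_force: [0.1, 1.1, -1.1]
opening: 0.268
finger_force: 19.9
```

>>> send_rows --targets '[[[0,0,0],[0,0,0]],[[0,0,0],[0,0,0]],[[0,0,0],[0,0,0]],[[0,0,0],[0,0,0]],[[0,0,-0.04],[0,0,0]],[[0,0,-0.14],[0,0,0]],[[0,0,-0.28],[0,0,0]],[[0,0,-0.45],[0,0,0]],[[0,0,-0.6],[0,0,0]],[[-0.1,0.1,-0.7],[0,0,0]],[[-0.22,0.1,-0.75],[0,0,0]],[[-0.22,0.1,-0.75],[0,0,0]]]' --fingers 0.8

```text
clock: 66.6
tool_pos: [0.4581, 0.1995, 0.2925]
eef_rot: [0.663, 0.749, 0.0, 0.001]
contact_force: [0.6, -0.1, -0.6]
opening: 0.8
finger_force: 0.0
```

```bash
python3 - <<'E'
from meas import *
s=cam("wrist"); t=cam("top"); print(get_state()["tool_pos"])
for n,f,z in (("glue",red,.095),("stamp",brown,.117)):
    print(n,onz(s,cv2.minEnclosingCircle(blobs(mask(s,f))[0])[0],z))
a=cv2.resize(t["img"][135:275,180:360],(540,420)); b=s["img"][:240,200:460]; b=np.vstack([b,np.zeros((180,260,3),np.uint8)])
cv2.imwrite("pics/w12.png",np.hstack([a,b]))
E
```

```text
[0.45678526 0.20249044 0.29169157]
glue [0.41316981 0.32654166 0.095     ]
stamp [0.42178608 0.26520533 0.117     ]
```

View pics/w12.png

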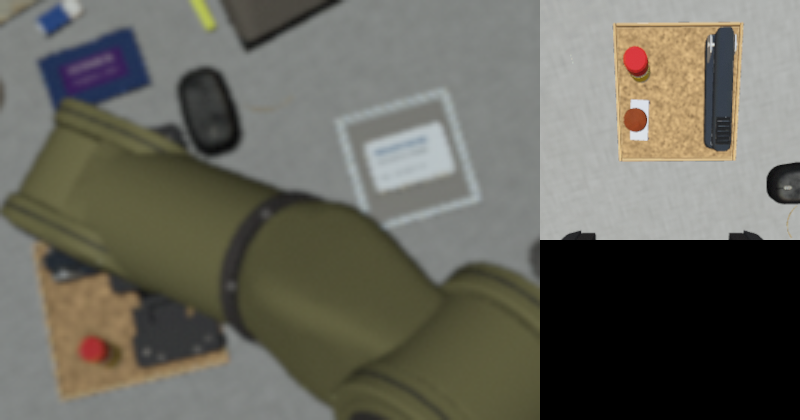

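The wrist view shows the stapler, glue stick and stamp upright in their original rows, squared with the caddy. The cards are centred in the metal tray and the mouse and pad are untouched. I'll hand it in.

```bash
python3 -c "
from plant import *
print(finish_job())"
```

```text
the job is handed in; nothing more can be done
None
```

The job is handed in (no verdict was returned): the cards lie flat and squared in the metal tray, and in the last pictures the stapler, stamp and glue stick stand upright in their original places, with nothing else seen to move.

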